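# Close a hinged tube clamp and push its swing-bolt nut tight

## Robot

A 6-joint arm with a two-finger parallel gripper is mounted at the origin on a cart in front of the work surface, level with it; the furniture and walls round the work are solid. World frame = base frame: x ahead of the robot, y to its left, z up, the work surface at z = 0. Lengths are in mm, angles in rad, forces in N, time in s.
With the tool pointing down it reaches from about 325 to 750 mm from the base axis. Payload 7.6 kg.
Tool frame: the origin (TCP) lies on the centre line of the jaws, within the pads' length; the fingertips stand 17 mm ahead of it and the grasp point (between the pads) lies 2 mm behind it; z points along the fingers, y is the line along which they close (so a half turn about z gives the same grasp; the last joint's range is limited). The gripper opens to 85 mm and grips with 20 to 120 N. Pads are 22 mm wide; open, the fingers measure 114 mm over their backs; the gripper's body (76 mm by 85 mm) begins 54 mm behind the grasp point. The pads swing forward as they close: fully open they stand 13 mm farther back than shut.
Start: joints at [1.14, 0.052, 1.401, -0, 1.689, -0.07], TCP at [185.321, 491.223, 248.323] pointing down, gripper open.
Joint ranges: [-2.9, 2.9], [-0.91, 2.17], [0.12, 2.37], [-1.06, 4.2], [0.26, 2.73], [-2.93, 2.93]. Speed limits (rad/s): [2.57, 2.57, 3.01, 3.14, 3.14, 3.14].

## Interface

Orientations are given as a rotation vector (axis times angle).
In Python, from rig import arm gives the robot as it stands.
- The arm moves only by the tool jog_arm, never from a script. Its arguments are lists of equal length, an entry for each row: "rotation": the turn, a rotation vector about the tool's x, y, z in rad, a list of three; "offset": the shift along the tool's x, y, z in m, a list of three; "gripper": the opening, from 0 (shut) to 1 (fully open). A call has 1 to 8 rows; each row shifts and turns the commanded pose from where the row before left it, along the tool's axes as they then stand; what a row does not reach is not made up. A row lasts 1/10 s, in which the tool goes at most 50 mm and 8.59 degrees, less where a joint would pass 70% of its speed; a pose out of reach is approached as far as the arm can. A call is refused whole if a number of a shift passes 0.05 or a number of a turn 0.15, either way. A call with a gripper value outside its range is refused whole. The fingers move at their own pace and stop on an object; the grip force is fixed at half the most. Time passes only in rows, so rows that do not move let the fingers close. It gives the time, the measured TCP pose, the force, the opening and the grip force at its end, in the units of the state.
- arm.observe(): the state, without advancing time (a new reading comes with each control period).
- arm.capture(name): name is "side" or "top" or "wrist"; returns a dict with "pixels" (384x512x3 uint8, red, green, blue), "depth" (384x512 float32, mm along the optical axis (not along the pixel's ray), 0 where there is no reading), "vertical_fov" (degrees; the focal length in pixels is half the picture's height over the tangent of half this angle, whatever the lens; pixels are square), "cx", "cy" (the principal point, pixels), "k1" (the pictures are not rectified: a ray, as slopes to the right and down, at radius r is drawn at 1 + k1 r^2 times it, then the intrinsics apply), "eye" and "attitude" of the camera in the world. Camera axes: x right, y up, looking along -z (the intrinsics and any distortion apply to the point x, -y, -z); pixel columns grow to the right and rows downward; lengths in mm; the calibration is good to about 2 mm. A picture is of the moment at which its call begins.
- arm.sign_off(): hands the job in; it is judged then, once.
The state is a dict: "clock": time; "joint_positions": joint angles; "qd": joint speeds; "joint_efforts": joint torques, N m; "eef_pos": TCP position; "tool_rot": TCP orientation; "wrist_force": force on the tool from outside, world axes, zero at the start; "torque": the same for the moment, N m; "opening": finger opening in mm; "finger_force": force on a finger pad.
Only numpy, scipy, OpenCV 4.12 (cv2) and the standard library are available. Lean on these libraries where they do the work, as an engineer would, in place of code of your own. Each camera call takes 0.05 s, during which the arm holds its last target. There are 200 camera calls.

## Task

Clamp the tube: swing the hinged upper half over it until it rests on the tube, then swing the bolt upright into the slot of the half's ear and push its sliding nut down onto the ear until it bears firmly, with about 17 N (not more than 20 N), so that the clamp keeps gripping the tube when you let go. Leave the tube lying in place and do not disturb the tape measure, the sanding block and the oak offcut.

Things in the scene. Friction and masses are not known exactly. Their poses are not given: they have to be found in the camera images.
- tube_clamp: Tube clamp fixed to the bench: dark base plate 144 x 170 x 10 mm, grey lower half-saddle 36 mm wide, and a plain rest 95 mm further along +y. Origin: underside of the plate, below the tube axis, at the middle of the saddle; z up, y along the tube (axis at z = 50 mm), x across it: hinge at +x, bolt at -x. Two lugs, up to 42 mm high, stand either side of the bolt's pivot.
- clamp_half: Upper half, a grey arched shell, origin in the middle of its hinge pin. Shut: axes as tube_clamp. Opening turns it about +y (to 1.9 rad; starts at 1.4 to 1.85), raising its ear, which points along its own -x. Ear: x -104 to -72, y -18 to 18, z 0 to 12 mm (outer face z = 12; the arch reaches z = 34). Stiff hinge: stays where left, about 1.5 N at the ear moves it.
- hinge_pin (a point): Middle of the hinge pin of the upper half, which lies along the clamp's y: x = 42, z = 52 mm in the clamp's frame.
- lining_face (a point): Lower face of the sprung rubber lining inside the arch (40 N/mm; about 9 N/mm felt at the ear), 42 mm from the hinge pin. It meets the tube first, so the half rests on the tube still open by 0.03 to 0.19 rad, more or less with the lining's thickness, which differs by up to 3 mm either way from clamp to clamp (this point does not show it).
- ear_top (a point): Point on the outer face of the ear, in the middle of its slot (14 mm wide, open at the ear's free end), 90 mm from the hinge pin. The upright bolt stands here.
- swing_bolt: Steel swing bolt, 10 mm thick, 96 mm from pivot to end. Origin: its pivot, at x = -48, z = 25 mm in the clamp's frame; z along the bolt to its free end. It swings about the clamp's y: upright (at its stop) it stands in the ear's slot if the upper half is down; it starts leaning out to the clamp's -x by 0.85 to 1.35 rad. Stiff pivot: stays where left.
- thumb_nut: Push-down nut on the bolt: steel flange 31 mm across, 5 mm thick, black flat-sided grip above it, 28 (x) x 18 (y) mm; 34 mm tall. Origin: middle of its underside; axes as the bolt's. No thread: it slides 26 mm along the bolt with 10 N of friction, stays where left. Starts with its underside 62 mm from the pivot, 3 mm or more above the resting ear. 15 to 19 N clamps well; 23 N is too much.
- nut_grip (a point): Place to pinch the nut across its flats (18 mm, along the clamp's y): on its axis, 26 mm from its underside, 8 mm below its top. Fingers pointing down here stay clear of the ear when the nut is down; the nut may turn between the pads while the bolt swings.
- steel_tube: Grey metal tube, 42.4 mm across, 220 mm long, about 0.6 kg, loose in the saddle and the rest. Origin: its middle, on its axis; its y along the tube.
- tape_measure: Bystander: yellow tape measure, 37 x 93 x 64 mm, origin under its middle.
- sand_block: Bystander: cork sanding block, 63 x 101 x 34 mm, origin under its middle.
- offcut_oak: Bystander: oak offcut, 40 x 110 x 22 mm, origin under its middle.

How it is judged:
By the outcome, as a careful person would: the job done as asked, in the order asked, and still so for the second after the job is handed in, with the robot touching nothing.
It also fails if it takes over 51 s, if anything falls off the work surface, if the arm or the gripper's body presses on something with over 40 N, if the wrist force passes 120 N, or if a joint passes its speed limit or range.

## Working session

There is one attempt and no reset: what is moved stays moved. The work goes in short steps, Python scripts to look and compute and a tool call to move; the robot and the scene stay as the last step left them, time stands still between calls to the robot, and variables do not carry over. Pictures are saved under pics/ and viewed, at most 12 in all, crops included, and the job is handed in when it is done.

Besides the shell and the picture viewer there is one more tool, called after "Request:" as name(argument=value, ...) on one line, values as JSON. jog_arm: Moves the arm, as the interface text tells. Its arguments: {"type":"object","properties":{"rotation":{"type":"array","items":{"type":"array","items":{"type":"number"}}},"offset":{"type":"array","items":{"type":"array","items":{"type":"number"}}},"gripper":{"type":"array","items":{"type":"number"}}},"required":["rotation","offset","gripper"]}

```bash
mkdir -p pics; ls
cat > h.py <<'E'
import numpy as np, cv2, pickle
from scipy.spatial.transform import Rotation as R
from rig import arm
def K(c):
    h,w=c["depth"].shape; f=h/2/np.tan(np.radians(c["vertical_fov"])/2)
    return np.array([[f,0,c["cx"]],[0,f,c["cy"]],[0,0,1]])
def rot(c):
    a=np.array(c["attitude"],float)
    return a if a.shape==(3,3) else R.from_rotvec(a).as_matrix()
def slopes(c,uv):
    k=K(c); d=(np.array(uv,float).reshape(-1,2)-[k[0,2],k[1,2]])/k[0,0]; s=d.copy()
    for _ in range(20): s=d/(1+c["k1"]*(s**2).sum(1,keepdims=True))
    return s
def unproj(c,uv,depth=None):
    uv=np.array(uv).reshape(-1,2); s=slopes(c,uv)
    z=c["depth"][uv[:,1].astype(int),uv[:,0].astype(int)] if depth is None else depth
    p=np.c_[s[:,0]*z,-s[:,1]*z,-z]
    return p@rot(c).T+np.array(c["eye"])
def cloud(c):
    h,w=c["depth"].shape; u,v=np.meshgrid(np.arange(w),np.arange(h))
    P=unproj(c,np.c_[u.ravel(),v.ravel()]).reshape(h,w,3); P[c["depth"]==0]=np.nan
    return P
def grab(n,name):
    c=arm.capture(n); pickle.dump(c,open(f"pics/{name}.pkl","wb")); return c
def save(c,name,box=None,s=1.5):
    im=c["pixels"][...,::-1]
    if box: im=im[box[1]:box[3],box[0]:box[2]]
    cv2.imwrite(f"pics/{name}.png",cv2.resize(im,None,fx=s,fy=s,interpolation=cv2.INTER_CUBIC))
E
python3 - <<'E'
from h import *
print(arm.observe())
for n in("side","top"):
    c=grab(n,n+"0"); print(n,c["vertical_fov"],c["cx"],c["cy"],c["k1"],c["eye"],c["attitude"])
    save(c,n+"0")
E
```

```text
pics
{'clock': 0.0, 'joint_positions': array([ 1.13969057e+00,  5.28419266e-02,  1.40171254e+00,  1.15722057e-05,
        1.68860920e+00, -7.02764661e-02]), 'qd': array([-0.00074145, -0.00229576,  0.00118237, -0.00060889,  0.0002067 ,
        0.00112017]), 'joint_efforts': array([ 1.39057345e-03, -3.81686139e+01, -3.60175645e+01,  7.23832250e-05,
        6.25752204e-03, -5.21326683e-06]), 'eef_pos': array([185.20162769, 490.95824426, 247.47586219]), 'tool_rot': array([-5.63645358e-01, -3.09020778e+00,  2.38581024e-03]), 'wrist_force': array([ 0.81600306, -0.86624482, -0.03242005]), 'torque': array([ 0.02059501,  0.0173619 , -0.02262396]), 'finger_force': 0.0, 'opening': 85.09371472638442}
side 50.99437676448011 257.44890784259246 195.07493240696056 -0.10196304499891874 [ 403.98674459 -934.79893932  595.71281661] [ 1.07151975 -0.08044897 -0.14527239]
top 44.5583946539531 252.7707333428578 190.09387662369122 -0.07449789800496014 [ 370.13350712  -13.43379221 1155.75193671] [ 0.13720707 -0.12768988 -1.53917382]
```

View pics/top0.png

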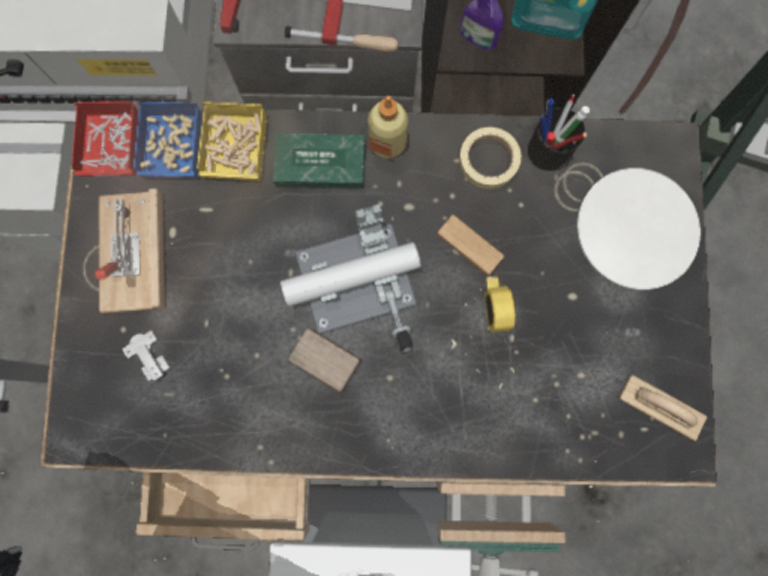

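View pics/side0.png

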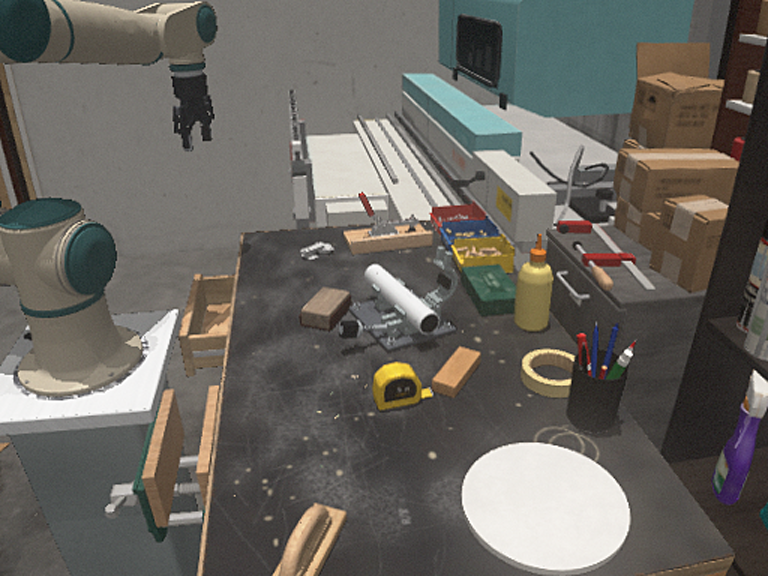

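The top view shows the clamp: tube from (285,290) to (418,255) in the enlarged picture, open half up at (372,225), and bolt with black nut at (403,340). The tape measure, oak offcut and cork block are on either side. The hinge is away from the robot and the bolt is toward it.

```bash
cat > m.py <<'E'
from h import *
c=pickle.load(open("pics/top0.pkl","rb")); P=cloud(c)
v,u=np.mgrid[0:384,0:512]
m=(u>180)&(u<285)&(v>130)&(v<240)&(P[...,2]>5)
Q=P[m]
# tube: highest points z 60..76 and white
px=c["pixels"][m].astype(int)
t=Q[(Q[:,2]>58)&(Q[:,2]<80)&(px.min(1)>150)]
w=t[:,:2]; mu=w.mean(0); U,S,V=np.linalg.svd(w-mu); d=V[0]*np.sign(V[0][1])
s=(w-mu)@d
print("tube pts",len(t),"zmax",np.percentile(t[:,2],95),"dir",d,"yaw",np.arctan2(-d[0],d[1]),"ends",mu+d*s.min(),mu+d*s.max(),"len",np.ptp(s))
# nut dark pts
n=P[(u>255)&(u<280)&(v>195)&(v<240)&(P[...,2]>12)]
print("nut/bolt",n.shape)
for p in n[::8]: print(p.round())
E
python3 m.py
python3 - <<'E'
from h import *
c=pickle.load(open("pics/top0.pkl","rb")); save(c,"/../pics/topc",(180,125,300,245),5)
E
```

```text
tube pts 1524 zmax 71.60700214406616 dir [-0.35010448  0.93671066] yaw 0.3576826397259246 ends [615.10939742 -59.02971819] [538.19017813 146.76899808] len 219.7036137982685
nut/bolt (319, 3)
[546. -12.  41.]
[547. -31.  40.]
[546. -22.  32.]
[549. -44.  15.]
[543. -22.  33.]
[546. -44.  17.]
[541. -22.  27.]
[544. -44.  14.]
[539. -17.  25.]
[542. -47.  13.]
[536. -25.  31.]
[533. -25.  34.]
[534. -52.  13.]
[526. -25.  32.]
[524. -32.  29.]
[518. -32.  36.]
[514. -32.  35.]
[508. -32.  40.]
[504. -30.  38.]
[502. -40.  35.]
[496. -37.  41.]
[493. -47.  53.]
[491. -44.  51.]
[488. -40.  52.]
[485. -30.  50.]
[486. -49.  50.]
[483. -40.  58.]
[481. -33.  50.]
[480. -28.  35.]
[478. -47.  58.]
[476. -45.  55.]
[473. -45.  57.]
[471. -45.  58.]
[469. -45.  56.]
[466. -45.  58.]
[464. -45.  58.]
[462. -45.  55.]
[459. -43.  57.]
[457. -43.  54.]
[455. -43.  46.]
```

View pics/topc.png

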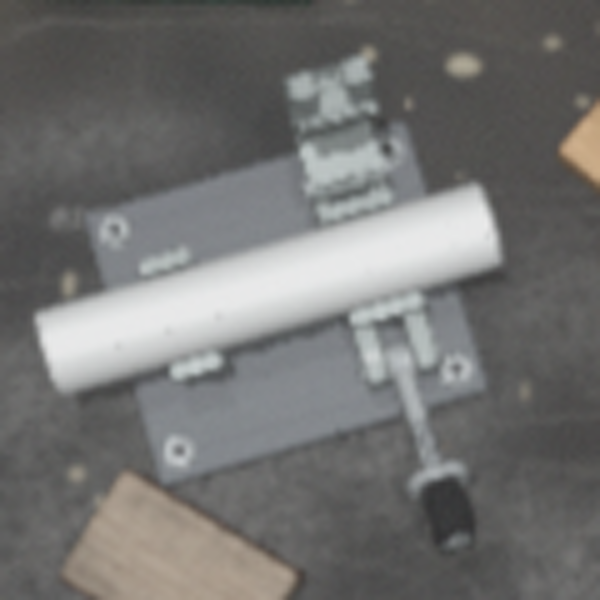

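```bash
cat > m2.py <<'E'
from m import *
yc=np.r_[d,0]; xc=np.array([d[1],-d[0],0]); 
L=(P-np.r_[mu,0])
X=L@xc; Y=L@yc; Z=P[...,2]
lum=c["pixels"].astype(int).max(2)
nm=(u>262)&(u<278)&(v>219)&(v<236)&(Z>25)&(lum<70)
print("nut dark", nm.sum(), np.median(X[nm]),np.median(Y[nm]),np.percentile(Y[nm],[3,97]),np.percentile(X[nm],[3,97]),np.percentile(Z[nm],[3,97]))
bm=(u>258)&(u<270)&(v>195)&(v<222)&(Z>18)&(lum>110)&(X<-50)
for x0 in range(-120,-40,10):
    k=bm&(X>=x0)&(X<x0+10)
    if k.sum()>3: print("bolt x",x0,k.sum(),np.median(Y[k]).round(1),np.percentile(Z[k],[50,90]).round(1))
em=(u>234)&(u<262)&(v>135)&(v<168)&(Z>30)&(X>25)
print("half")
for z0 in range(30,170,10):
    k=em&(Z>=z0)&(Z<z0+10)
    if k.sum()>3: print(z0,k.sum(),np.percentile(X[k],[3,50,97]).round(1),np.percentile(Y[k],[3,97]).round(1))
E
python3 m2.py | grep -v '^\['
```

```text
tube pts 1524 zmax 71.60700214406616 dir [-0.35010448  0.93671066] yaw 0.3576826397259246 ends [615.10939742 -59.02971819] [538.19017813 146.76899808] len 219.7036137982685
nut/bolt (319, 3)
nut dark 86 -129.23540888035916 -41.9722010448894 [-51.40890878 -33.85648915] [-141.48040118 -116.68018259] [43.2938138  59.31563445]
bolt x -120 11 -41.5 [51.9 55.5]
bolt x -110 18 -42.9 [41.2 52.2]
bolt x -100 16 -44.5 [38.9 41.5]
bolt x -90 15 -45.1 [35.8 38. ]
bolt x -80 16 -44.3 [33.2 36.9]
bolt x -70 17 -44.8 [30.4 34.3]
bolt x -60 33 -52.4 [32.5 42.3]
half
40 10 [28.7 31.  34.6] [-64.9 -31.5]
50 80 [25.6 34.9 45.2] [-67.6 -29.4]
60 145 [37.4 50.3 60.4] [-66.6 -32.6]
80 10 [56.2 57.6 74.3] [-63.1 -32.9]
100 5 [76.3 78.3 79.2] [-53.9 -34.4]
110 13 [68.2 70.7 74.8] [-57.9 -32.7]
120 64 [47.4 52.9 67. ] [-65.4 -32.5]
130 33 [49.  52.1 59.1] [-66.  -33.3]
140 25 [52.2 54.8 66.7] [-64.6 -32.1]
150 46 [54.5 59.5 65.2] [-67.1 -32.8]
```

```bash
cat > m3.py <<'E'
from m import *
f=lambda a:[180+a[0]/5-.4,125+a[1]/5-.4]
# known-z intersection
def atz(c,uv,z):
    A=unproj(c,uv,np.ones(1)); e=np.array(c["eye"]); r=A-e
    return e+r*((z-e[2])/r[:,2:])
pts={"TL":(90,213),"BL":(160,483),"TR":(405,122),"BR":(487,385),"hTL":(115,229),"hBL":(179,451),"hTR":(393,149),"hBR":(457,369)}
W={k:atz(c,[f(a)],10)[0] for k,a in pts.items()}
for k in W: print(k,W[k].round(1), unproj(c,[f(pts[k])])[0].round(1))
for a,b in (("BL","TL"),("BR","TR"),("hBL","hTL"),("hBR","hTR")):
    e=W[b]-W[a]; print(a,b,np.arctan2(e[1],e[0]),np.linalg.norm(e))
for a,b in (("BR","BL"),("TR","TL"),("hBR","hBL"),("hTR","hTL")):
    e=W[b]-W[a]; print(a,b,np.arctan2(-e[0],e[1]),np.linalg.norm(e))
E
python3 m3.py | tail -16
```

```text
TL [620.3 136.1  10. ] [622.9 137.7  -1.8]
BL [485.7  95.2  10. ] [486.   95.6   6.2]
TR [671.4 -20.5  10. ] [ 6.739e+02 -2.050e+01  4.000e-01]
BR [538.7 -64.3  10. ] [541.1 -65.1  -6.7]
hTL [612.4 123.2  10. ] [610.9 122.3  17.3]
hBL [501.7  86.5  10. ] [500.9  85.9  17.1]
hTR [657.3 -14.8  10. ] [655.8 -14.8  15.6]
hBR [546.3 -49.3  10. ] [545.9 -49.3  12.2]
BL TL 0.2950084338571942 140.6977320934836
BR TR 0.3190694531210305 139.78320999526437
hBL hTL 0.3198746457196542 116.61862980099424
hBR hTR 0.3017369230655988 116.23124473182537
BR BL 0.3209240979724556 168.11378513067626
TR TL 0.3156577577076023 164.7294504912522
hBR hBL 0.3169655982933706 142.9666274092889
hTR hTL 0.3142058827814796 145.07640797052974
```

```bash
cat > m4.py <<'E'
from m import *
yaw=.316; xc=np.array([np.cos(yaw),np.sin(yaw),0]); yc=np.array([-np.sin(yaw),np.cos(yaw),0])
L=P-np.r_[576.6,43.9,0]; X=L@xc; Y=L@yc; Z=P[...,2]; lum=c["pixels"].astype(int).max(2)
nm=(u>262)&(u<278)&(v>219)&(v<236)&(Z>25)&(lum<70)
print("nut",[np.percentile(a[nm],[3,50,97]).round(1) for a in (X,Y,Z)])
bm=(u>258)&(u<270)&(v>195)&(v<222)&(Z>18)&(lum>110)
for x0 in range(-120,-50,10):
    k=bm&(X>=x0)&(X<x0+10)
    print("bolt",X[k].mean().round(1),np.median(Y[k]).round(1),np.median(Z[k]).round(1))
em=(u>234)&(u<262)&(v>135)&(v<168)&(Z>50)&(X>25)
for z0 in (60,120,130,140,150):
    k=em&(Z>=z0)&(Z<z0+10); print("half",z0,k.sum(),np.percentile(X[k],[3,50,97]).round(1),np.percentile(Y[k],[3,97]).round(1))
tm=(u>180)&(u<285)&(v>150)&(v<210)&(Z>69)&(Z<76)&(X<25); print("tube top X",np.median(X[tm]),np.median(X[tm&(Y>40)]),np.median(X[tm&(Y<-40)]))
E
python3 m4.py | grep -E "^(nut \[|bolt|half|tube top)"; python3 -c "
from h import *
s=arm.observe();print(R.from_rotvec(s['tool_rot']).as_matrix().round(3))"
```

```text
nut [array([-139.4, -127.1, -114.4]), array([-60. , -50.6, -42.5]), array([43.3, 55.9, 59.3])]
bolt -110.7 -49.3 51.9
bolt -105.9 -49.7 48.8
bolt -95.0 -51.7 38.9
bolt -84.9 -52.1 37.0
bolt -75.1 -51.0 34.1
bolt -65.1 -50.9 31.5
bolt -54.6 -57.3 32.0
half 60 146 [39.  52.5 62.6] [-67.6 -33.5]
half 120 64 [49.5 54.8 69.4] [-66.5 -33.5]
half 130 33 [51.2 54.5 61.3] [-67.  -34.3]
half 140 25 [54.8 57.1 68.8] [-65.6 -32.8]
half 150 46 [57.3 62.  67.5] [-67.9 -33.7]
tube top X -1.0981352290991913 -1.620074067406258 -0.7883426963206734
[[-0.936  0.353 -0.001]
 [ 0.353  0.936 -0.001]
 [ 0.    -0.001 -1.   ]]
```

Run:
```python
import numpy as np, pickle
from h import cloud
c=pickle.load(open("pics/top0.pkl","rb")); P=cloud(c).reshape(-1,3)
O=np.array([591.3,-4.4]); 
q=P[(np.hypot(P[:,0]-681.6,P[:,1]-25)<160)&(P[:,2]>85)]
X=(q[:,:2]-O)@[.9505,.311]; Y=(q[:,:2]-O)@[-.311,.9505]
k=X>75
print(len(q),k.sum(), X[k].min() if k.any() else None, q[k][:,2].max() if k.any() else None, (Y[k].min(),Y[k].max()) if k.any() else None)
```

```text
779 601 75.2830082201467 183.5977323021516 (np.float64(-106.81368001994248), np.float64(17.831430796406817))
```

Request:
jog_arm(rotation=[[0, 0, -0.135], [0, 0, -0.135], [0, 0, -0.135], [0, 0, -0.135], [0, 0, -0.136], [0, 0, 0], [0, 0, 0], [0, 0, 0]], offset=[[0, 0, 0], [0, 0, 0], [0, 0, 0], [0, 0, 0], [0, 0, 0], [-0.02, -0.037, 0], [-0.02, -0.037, 0], [-0.02, -0.037, 0]], gripper=[0, 0, 0, 0, 0, 0, 0, 0])

```text
clock: 0.9
eef_pos: [277.3, 403.2, 247.8]
tool_rot: [0.495, -3.102, 0.001]
wrist_force: [-0.3, 1.6, -0.1]
opening: 0.0
finger_force: 0.0
```

Request:
jog_arm(rotation=[[0, 0, 0], [0, 0, 0], [0, 0, 0], [0, 0, 0], [0, 0, 0], [0, 0, 0], [0, 0, 0], [0, 0, 0]], offset=[[-0.02, -0.037, 0], [-0.02, -0.037, 0], [-0.02, -0.037, 0], [-0.02, -0.037, 0], [-0.02, -0.037, 0], [-0.02, -0.037, 0], [-0.02, -0.037, 0], [0, 0, 0]], gripper=[0, 0, 0, 0, 0, 0, 0, 0])

```text
clock: 1.7
eef_pos: [492.5, 198.0, 247.2]
tool_rot: [0.485, -3.103, 0.002]
wrist_force: [0.5, -0.7, -0.3]
opening: -0.1
finger_force: 0.0
```

Run:
```python
import numpy as np, pickle
from h import cloud
c=pickle.load(open("pics/top0.pkl","rb")); P=cloud(c).reshape(-1,3)
O=np.array([591.3,-4.4]); X=(P[:,:2]-O)@[.9505,.311]; Y=(P[:,:2]-O)@[-.311,.9505]
for z in range(20,200,20):
    k=(P[:,2]>z)&(P[:,2]<z+20)&(X>75)&(X<260)&(abs(Y)<120)
    if k.sum()>3: print(z,k.sum(),np.percentile(X[k],[1,50,99]).round(),np.percentile(Y[k],[1,99]).round())
```

```text
20 1960 [152. 205. 257.] [-75. 117.]
40 74 [179. 189. 229.] [-102.   14.]
60 85 [179. 189. 214.] [-102.  -41.]
80 105 [ 77. 190. 226.] [-105.   16.]
100 291 [ 78. 200. 240.] [-105.    0.]
120 106 [192. 206. 230.] [-97. -55.]
140 111 [201. 211. 228.] [-89. -62.]
160 21 [209. 213. 217.] [-79. -70.]
180 7 [212. 216. 218.] [-78. -73.]
```

Request:
jog_arm(rotation=[[0, 0, -0.005], [0, 0, 0], [0, 0, 0], [0, 0, 0], [0, 0, 0], [0, 0, 0], [0, 0, 0]], offset=[[-0.021, -0.037, 0], [-0.021, -0.037, 0], [-0.021, -0.037, 0], [-0.021, -0.037, 0], [-0.021, -0.037, 0], [-0.021, -0.037, 0], [0, 0, 0]], gripper=[0, 0, 0, 0, 0, 0, 0])

```text
clock: 2.4
eef_pos: [681.2, 26.7, 244.2]
tool_rot: [0.493, -3.098, -0.0]
wrist_force: [-0.3, -0.3, -1.0]
opening: -0.4
finger_force: 0.0
```

Request:
jog_arm(rotation=[[0, 0, 0], [0, 0, 0], [0, 0, 0], [0, 0, 0]], offset=[[0, 0, 0.04], [0, 0, 0.04], [0, 0, 0.01], [0, 0, 0]], gripper=[0, 0, 0, 0])

```text
clock: 2.8
eef_pos: [678.4, 31.0, 156.4]
tool_rot: [0.501, -3.097, -0.002]
wrist_force: [0.7, -0.5, 0.0]
opening: -0.2
finger_force: 0.0
```

```bash
cat > loc.py <<'E'
import numpy as np
from rig import arm
s=arm.observe(); O=np.array([591.3,-4.4])
def XY(p): return (p[:2]-O)@[.9505,.311],(p[:2]-O)@[-.311,.9505],p[2]
if __name__=="__main__":
    print(s["clock"],np.round(XY(s["eef_pos"]),1),s["wrist_force"].round(2),s["tool_rot"].round(3),s["joint_positions"].round(2))
    prev=None
    for th in np.arange(1.7,0.0,-.15):
        r=92+6*(1.7-th)/1.6
        a=np.array([42-r*np.cos(th)+12*np.sin(th)+11,52+r*np.sin(th)+12*np.cos(th)+17])
        print(round(th,2),a.round(1), None if prev is None else (a-prev).round(1)); prev=a
E
python3 loc.py
```

```text
2.8 [ 93.8   6.6 156.4] [ 0.68 -0.46  0.03] [ 5.010e-01 -3.097e+00 -2.000e-03] [-0.01  0.53  1.    0.    1.61 -1.9 ]
1.7 [ 76.8 158.7] None
1.55 [ 63.1 161.8] [-13.7   3.1]
1.4 [ 49.  162.8] [-14.1   1. ]
1.25 [ 34.8 161.7] [-14.2  -1.1]
1.1 [ 20.9 158.4] [-13.9  -3.3]
0.95 [  7.6 153.1] [-13.3  -5.3]
0.8 [ -4.8 145.8] [-12.5  -7.3]
0.65 [-16.1 136.6] [-11.3  -9.2]
0.5 [-25.9 125.8] [ -9.8 -10.8]
0.35 [-34.1 113.6] [ -8.1 -12.2]
0.2 [-40.3 100.2] [ -6.2 -13.4]
0.05 [-44.5  85.9] [ -4.2 -14.3]
```

Request:
jog_arm(rotation=[[0, 0, 0], [0, 0, 0], [0, 0, 0], [0, 0, 0], [0, 0, 0], [0, 0, 0], [0, 0, 0], [0, 0, 0]], offset=[[0.017, -0.0065, -0.002], [0.014, 0, -0.003], [0.014, 0, -0.001], [0.014, 0, 0.001], [0.014, 0, 0.003], [0.013, 0, 0.005], [0.0125, 0, 0.007], [0, 0, 0]], gripper=[0, 0, 0, 0, 0, 0, 0, 0])

```text
clock: 3.6
eef_pos: [588.0, -7.0, 150.7]
tool_rot: [-0.5, 3.099, -0.001]
wrist_force: [0.0, 0.1, 1.0]
opening: 0.2
finger_force: 0.0
```

```bash
python3 loc.py | head -1; python3 -c "
from h import *
c=grab('side','s1'); save(c,'s1',(170,110,330,250),4.5)"
```

```text
3.6 [ -3.9  -1.4 150.7] [0.03 0.1  0.97] [-5.000e-01  3.099e+00 -1.000e-03] [-0.07  0.28  1.35  0.    1.52 -1.97]
```

View pics/s1.png

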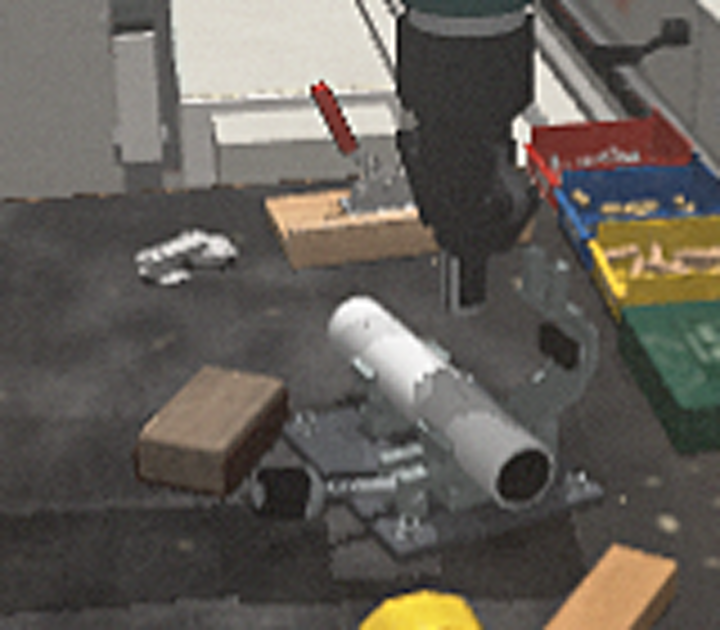

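The half still stands upright at (550,290) and the closed fingers at (468,300) are on the near side of it. They were narrow enough to pass through the 14 mm slot. I'll go back over the ear with the fingers parted 16 mm, so they straddle the slot.

Request:
jog_arm(rotation=[[0, 0, 0], [0, 0, 0], [0, 0, 0], [0, 0, 0], [0, 0, 0], [0, 0, 0], [0, 0, 0]], offset=[[0, 0, -0.04], [0, 0, -0.03], [-0.034, 0.001, 0], [-0.034, 0, 0], [-0.034, 0, 0], [0, 0, 0.03], [0, 0, 0.033]], gripper=[0, 0, 0, 0, 0.19, 0.19, 0.19])

```text
clock: 4.35
eef_pos: [687.1, 27.1, 157.4]
tool_rot: [-0.502, 3.095, -0.001]
wrist_force: [-0.5, 0.8, 0.3]
opening: 16.4
finger_force: 0.0
```

Request:
jog_arm(rotation=[[0, 0, 0], [0, 0, 0]], offset=[[0, 0, 0], [0, 0, 0]], gripper=[0.19, 0.19])

```text
clock: 4.55
eef_pos: [685.0, 26.4, 156.8]
tool_rot: [-0.501, 3.1, -0.0]
wrist_force: [-0.2, -0.2, 0.7]
opening: 16.1
finger_force: 0.0
```

```bash
python3 loc.py | head -1; python3 -c "
from h import *
c=grab('side','s2'); save(c,'s2',(170,110,330,250),4.5)"
```

```text
4.55 [9.870e+01 1.000e-01 1.568e+02] [-0.25 -0.22  0.74] [-0.501  3.1   -0.   ] [-0.02  0.55  0.98  0.    1.61 -1.91]
```

View pics/s2.png

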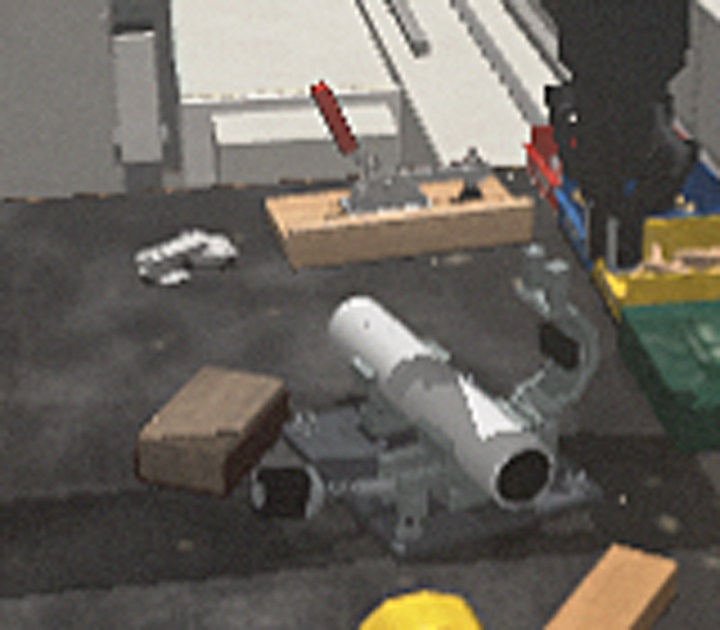

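The fingers are now beyond the ear, tips near (615,262), ear top near (548,255). I'll lower 6 mm for overlap, then follow the arc.

Request:
jog_arm(rotation=[[0, 0, 0], [0, 0, 0], [0, 0, 0], [0, 0, 0], [0, 0, 0], [0, 0, 0], [0, 0, 0], [0, 0, 0]], offset=[[0.011, 0, 0.006], [0.011, 0, 0], [0.014, 0, -0.003], [0.014, 0, -0.001], [0.014, 0, 0], [0.014, 0, 0.002], [0.013, 0, 0.004], [0, 0, 0]], gripper=[0.19, 0.19, 0.19, 0.19, 0.19, 0.19, 0.19, 0.19])

```text
clock: 5.4
eef_pos: [598.5, -2.9, 150.5]
tool_rot: [-0.499, 3.097, -0.001]
wrist_force: [-0.2, -0.3, 1.0]
opening: 16.5
finger_force: 0.0
```

```bash
python3 loc.py | head -1; python3 -c "
from h import *
c=grab('side','s3'); save(c,'s3',(170,110,330,250),4.5)"
```

```text
5.4 [  7.3  -0.8 150.5] [-0.17 -0.27  0.98] [-4.990e-01  3.097e+00 -1.000e-03] [-0.07  0.3   1.31  0.    1.52 -1.96]
```

View pics/s3.png

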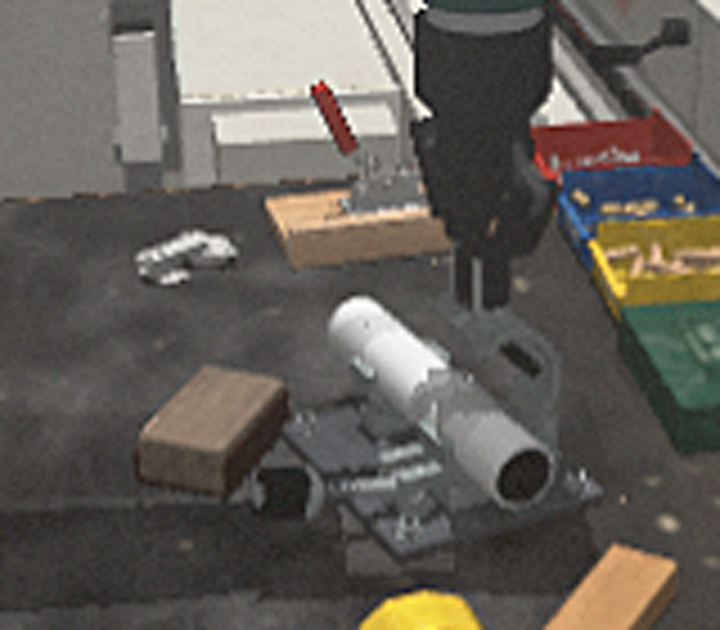

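The half has followed the fingers and is about half closed. Continuing along the arc.

Request:
jog_arm(rotation=[[0, 0, 0], [0, 0, 0], [0, 0, 0], [0, 0, 0], [0, 0, 0], [0, 0, 0]], offset=[[0.012, 0.001, 0.005], [0.0115, 0, 0.009], [0.01, 0, 0.011], [0.008, 0, 0.012], [0.004, 0, 0.007], [0, 0, 0]], gripper=[0.19, 0.19, 0.19, 0.19, 0.19, 0.19])

```text
clock: 6.05
eef_pos: [554.8, -15.9, 103.4]
tool_rot: [0.501, -3.101, -0.0]
wrist_force: [-0.1, 0.3, -0.3]
opening: 16.6
finger_force: 0.0
```

Request:
jog_arm(rotation=[[0, 0, 0], [0, 0, 0], [0, 0, 0]], offset=[[0.002, 0, 0.003], [0.002, 0, 0.003], [0, 0, 0]], gripper=[0.19, 0.19, 0.19])

```text
clock: 6.35
eef_pos: [550.9, -17.2, 97.2]
tool_rot: [0.501, -3.101, -0.0]
wrist_force: [0.6, 0.1, -0.3]
opening: 16.3
finger_force: 0.0
```

```bash
python3 loc.py | head -1
```

```text
6.35 [-42.4   0.5  97.2] [ 0.55  0.08 -0.26] [ 0.501 -3.101 -0.   ] [-0.1   0.23  1.52  0.    1.4  -1.99]
```

Request:
jog_arm(rotation=[[0, 0, 0], [0, 0, 0], [0, 0, 0]], offset=[[0, 0, 0.002], [0, 0, 0.002], [0, 0, 0]], gripper=[0.19, 0.19, 0.19])

```text
clock: 6.65
eef_pos: [550.9, -17.3, 93.8]
tool_rot: [0.501, -3.101, 0.0]
wrist_force: [-3.2, -0.9, 4.9]
opening: 16.4
finger_force: 2.2
```

Request:
jog_arm(rotation=[[0, 0, 0], [0, 0, 0], [0, 0, 0]], offset=[[0, 0, 0.001], [0, 0, 0.001], [0, 0, 0]], gripper=[0.19, 0.19, 0.19])

```text
clock: 6.95
eef_pos: [550.8, -17.4, 92.4]
tool_rot: [0.501, -3.101, 0.001]
wrist_force: [-4.3, 0.2, 8.0]
opening: 16.2
finger_force: 3.7
```

```bash
python3 loc.py | head -1; python3 -c "
from h import *
c=grab('side','s4'); save(c,'s4',(220,150,320,235),7)"
```

```text
6.95 [-42.5   0.3  92.4] [-4.28  0.2   8.01] [ 5.010e-01 -3.101e+00  1.000e-03] [-0.1   0.23  1.52 -0.    1.39 -1.99]
```

View pics/s4.png

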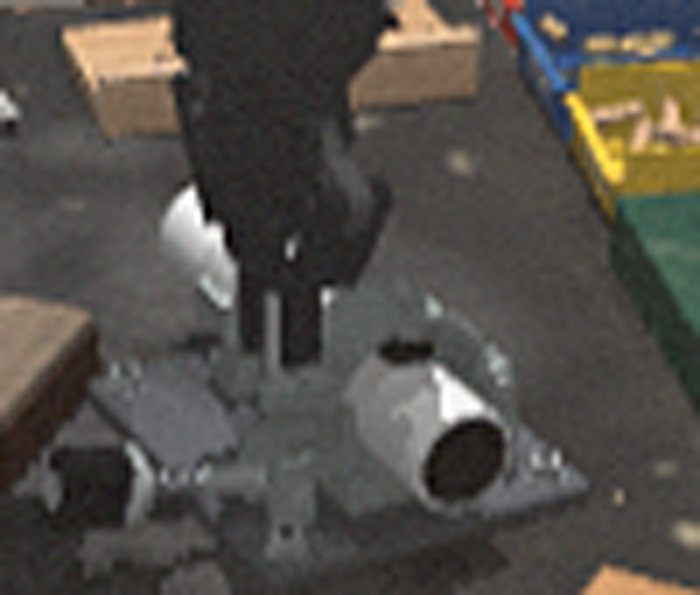

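Request:
jog_arm(rotation=[[0, 0, 0], [0, 0, 0], [0, 0, 0], [0, 0, 0], [0, 0, 0]], offset=[[0, 0, -0.02], [0, 0, -0.03], [0.045, 0, 0], [0.046, 0, 0], [0, 0, 0]], gripper=[0.19, 0.19, 0.4, 0.6, 0.6])

```text
clock: 7.5
eef_pos: [459.9, -46.4, 139.4]
tool_rot: [0.498, -3.097, -0.002]
wrist_force: [0.3, 0.7, -0.6]
opening: 51.1
finger_force: 0.0
```

```bash
python3 loc.py | head -1
cat > v.py <<'E'
from h import *
c=grab('top','t5'); save(c,'t5',(200,140,290,240),6)
P=cloud(c); O=np.array([591.3,-4.4]); X=(P[...,:2]-O)@[.9505,.311]; Y=(P[...,:2]-O)@[-.311,.9505]; Z=P[...,2]
for x0 in range(-64,0,6):
    k=(X>=x0)&(X<x0+6)&(abs(Y)<17)&(abs(Y)>8); s=(X>=x0)&(X<x0+6)&(abs(Y)<4)
    print(x0,k.sum(),np.median(Z[k]).round(1) if k.any() else '', np.median(Z[s]).round(1) if s.any() else '')
c=grab('wrist','w5'); save(c,'w5',None,1.5)
E
python3 v.py
```

```text
7.5 [-137.9    1.   139.4] [ 0.28  0.7  -0.65] [ 4.980e-01 -3.097e+00 -2.000e-03] [-0.18 -0.06  1.73 -0.    1.47 -2.07]
-64 0  
-58 0  
-52 0  
-46 0  
-40 0  
-34 8 76.6 75.4
-28 11 83.6 81.5
-22 12 85.6 87.7
-16 18 89.2 90.7
-10 21 91.9 91.7
-4 20 92.7 91.8
```

View pics/w5.png

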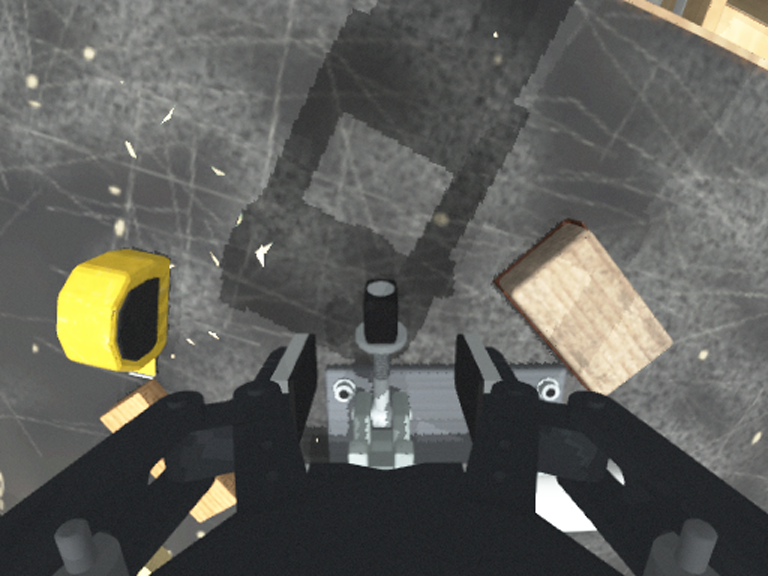

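The wrist view shows the nut at (380,310), centred between the pads (315 to 457), with the ear and bolt slot at about (385,450). Tape measure and cork block are clear of the fingers. Now the lean of the bolt from this view.

Run:
```python
from h import *
from loc import XY
c=pickle.load(open("pics/w5.pkl","rb"))
for n,p in dict(end_top=(380,284),end=(380,290),grip=(380,312),grip2=(380,325),flange=(381,331),flange2=(381,345),bolt=(381,365),bolt2=(381,385),lugL=(362,425),earL=(362,440),ear=(362,455),earR=(403,455),earR2=(403,462)).items():
    q=unproj(c,[(p[0]/1.5,p[1]/1.5)])[0]; print(n,np.round(XY(q),1))
```

```text
end_top [-138.1   -2.8   42. ]
end [-136.5   -2.7   48.5]
grip [-127.6   -2.6   59.5]
grip2 [-119.3   -2.6   57.1]
flange [-115.6   -2.1   56.8]
flange2 [-105.7   -2.1   53.2]
bolt [-86.6  -2.2  40.2]
bolt2 [-71.6  -2.2  37.6]
lugL [-44.9 -14.2  41. ]
earL [-34.9 -14.3  42.7]
ear [-53.4 -12.1  80.1]
earR [-52.6  10.   79.1]
earR2 [-49.2  10.   80.5]
```

Request:
jog_arm(rotation=[[0, 0, 0], [0, 0, 0], [0, 0, 0], [0, 0, 0]], offset=[[-0.002, -0.001, 0.035], [-0.003, 0, 0.035], [0, 0, 0.023], [0, 0, 0]], gripper=[0.6, 0.6, 0.6, 0.6])

```text
clock: 8.0
eef_pos: [468.6, -44.5, 45.1]
tool_rot: [0.501, -3.096, -0.003]
wrist_force: [-0.1, -0.2, 0.0]
opening: 51.1
finger_force: 0.0
```

```bash
python3 loc.py | head -1
```

```text
8.0 [-129.1    0.    45.1] [-0.11 -0.23  0.  ] [ 5.010e-01 -3.096e+00 -3.000e-03] [-0.17  0.08  1.79  0.    1.27 -2.06]
```

Request:
jog_arm(rotation=[[0, 0, 0], [0, 0, 0], [0, 0, 0], [0, 0, 0], [0, 0, 0], [0, 0, 0]], offset=[[0.004, -0.001, 0], [0, 0, 0], [0, 0, 0], [0, 0, 0], [0, 0, 0], [0, 0, 0]], gripper=[0.6, 0, 0, 0, 0, 0])

```text
clock: 8.6
eef_pos: [467.0, -47.6, 49.3]
tool_rot: [-0.5, 3.099, -0.001]
wrist_force: [0.1, 0.1, 4.0]
opening: 16.8
finger_force: 61.4
```

```bash
python3 loc.py | head -1
python3 - <<'E'
import numpy as np
r=88; prev=None
for f in [1.31]+list(np.arange(1.2,-.01,-.15)):
    a=np.array([-48-r*np.sin(f),25+r*np.cos(f)-2]); print(round(f,2),a.round(1),None if prev is None else (a-prev).round(1)); prev=a
E
```

```text
8.6 [-131.6   -2.4   49.3] [0.15 0.11 3.97] [-5.000e-01  3.099e+00 -1.000e-03] [-0.18  0.07  1.8   0.    1.27 -2.07]
1.31 [-133.    45.7] None
1.2 [-130.    54.9] [3.  9.2]
1.05 [-124.3   66.8] [ 5.7 11.9]
0.9 [-116.9   77.7] [ 7.4 10.9]
0.75 [-108.    87.4] [8.9 9.7]
0.6 [-97.7  95.6] [10.3  8.2]
0.45 [-86.3 102.2] [11.4  6.6]
0.3 [-74.  107.1] [12.3  4.8]
0.15 [-61.2 110. ] [12.9  2.9]
0.0 [-48. 111.] [13.2  1. ]
```

Request:
jog_arm(rotation=[[0, 0, 0], [0, 0, 0], [0, 0, 0], [0, 0, 0], [0, 0, 0]], offset=[[-0.004, 0, 0.0], [-0.0055, 0, -0.012], [-0.007, 0, -0.011], [-0.009, 0, -0.01], [0, 0, 0]], gripper=[0, 0, 0, 0, 0])

```text
clock: 9.1
eef_pos: [488.5, -40.3, 80.6]
tool_rot: [0.499, -3.095, 0.002]
wrist_force: [-8.8, -5.9, 3.6]
opening: 16.8
finger_force: 61.1
```

```bash
python3 loc.py | head -1
```

```text
9.1 [-108.8   -2.2   80.6] [-8.81 -5.87  3.56] [ 4.990e-01 -3.095e+00  2.000e-03] [-0.16  0.09  1.71 -0.    1.35 -2.05]
```

Request:
jog_arm(rotation=[[0, 0, 0], [0, 0, 0], [0, 0, 0]], offset=[[0.003, 0, -0.004], [0.003, 0, -0.003], [0, 0, 0]], gripper=[0, 0, 0])

```text
clock: 9.4
eef_pos: [486.0, -40.7, 85.3]
tool_rot: [-0.5, 3.096, 0.001]
wrist_force: [27.0, 0.8, -29.4]
opening: 16.7
finger_force: 61.4
```

```bash
python3 loc.py | head -1
```

```text
9.4 [-111.3   -1.8   85.3] [ 27.01   0.79 -29.42] [-5.000e-01  3.096e+00  1.000e-03] [-0.16  0.07  1.72  0.    1.35 -2.05]
```

Request:
jog_arm(rotation=[[0, 0, 0], [0, 0, 0], [0, 0, 0]], offset=[[-0.0115, 0, -0.0055], [-0.011, 0, -0.0072], [0, 0, 0]], gripper=[0, 0, 0])

```text
clock: 9.7
eef_pos: [504.9, -34.8, 99.9]
tool_rot: [0.5, -3.096, 0.001]
wrist_force: [-2.8, -4.8, -0.6]
opening: 16.9
finger_force: 65.3
```

```bash
python3 loc.py | head -1
```

```text
9.7 [-91.5  -2.1  99.9] [-2.83 -4.76 -0.57] [ 5.000e-01 -3.096e+00  1.000e-03] [-0.14  0.11  1.65 -0.    1.39 -2.03]
```

Request:
jog_arm(rotation=[[0, 0, 0], [0, 0, 0], [0, 0, 0], [0, 0, 0]], offset=[[-0.0117, 0, -0.0055], [-0.0125, 0, -0.004], [-0.0105, 0, -0.002], [0, 0, 0]], gripper=[0, 0, 0, 0])

```text
clock: 10.1
eef_pos: [538.2, -23.9, 111.8]
tool_rot: [0.5, -3.097, 0.001]
wrist_force: [-3.6, -3.6, 2.3]
opening: 16.9
finger_force: 65.0
```

```bash
python3 loc.py | head -1; python3 -c "
from h import *
c=grab('side','s6'); save(c,'s6',(220,150,320,235),7)"
```

```text
10.1 [-56.5  -2.  111.8] [-3.62 -3.59  2.3 ] [ 5.000e-01 -3.097e+00  1.000e-03] [-0.11  0.18  1.54 -0.    1.43 -2.  ]
```

View pics/s6.png

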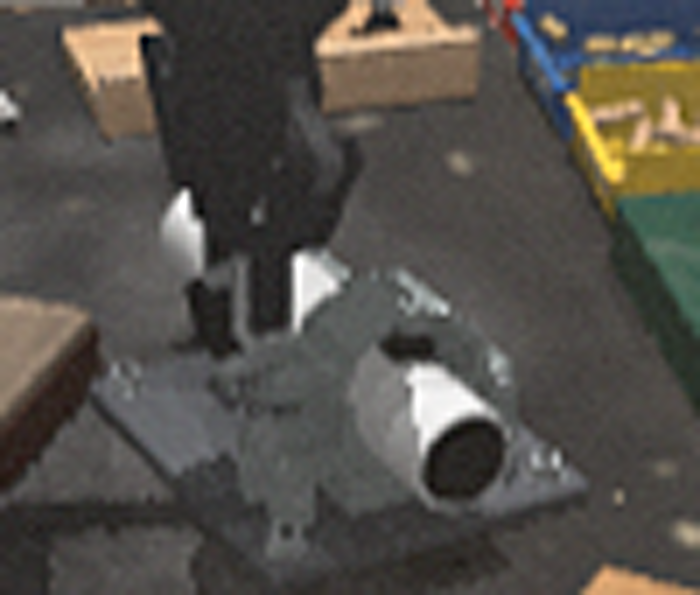

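The nut in the fingers stands over the ear (around (235,340)), the bolt nearly upright. Bringing it to its stop.

Request:
jog_arm(rotation=[[0, 0, 0], [0, 0, 0], [0, 0, 0]], offset=[[-0.004, 0, 0], [-0.004, 0, 0], [0, 0, 0]], gripper=[0, 0, 0])

```text
clock: 10.45
eef_pos: [545.4, -21.5, 112.3]
tool_rot: [0.5, -3.097, 0.002]
wrist_force: [-5.6, -3.5, 4.8]
opening: 16.3
finger_force: 65.5
```

```bash
python3 loc.py | head -1
```

```text
10.45 [-49.   -2.  112.3] [-5.64 -3.51  4.78] [ 5.000e-01 -3.097e+00  2.000e-03] [-0.11  0.2   1.52 -0.    1.43 -2.  ]
```

Request:
jog_arm(rotation=[[0, 0, 0], [0, 0, 0], [0, 0, 0]], offset=[[-0.001, 0, 0], [-0.001, 0, 0], [0, 0, 0]], gripper=[0, 0, 0])

```text
clock: 10.75
eef_pos: [546.8, -21.0, 112.4]
tool_rot: [0.499, -3.096, 0.002]
wrist_force: [-8.3, -4.7, 5.7]
opening: 16.9
finger_force: 65.7
```

```bash
python3 loc.py | head -1
```

```text
10.75 [-47.4  -2.  112.4] [-8.26 -4.68  5.66] [ 4.990e-01 -3.096e+00  2.000e-03] [-0.1   0.2   1.51 -0.    1.43 -1.99]
```

Request:
jog_arm(rotation=[[0, 0, 0], [0, 0, 0], [0, 0, 0]], offset=[[-0.001, 0, 0], [-0.001, 0, 0], [0, 0, 0]], gripper=[0, 0, 0])

```text
clock: 11.05
eef_pos: [548.9, -20.4, 112.5]
tool_rot: [0.499, -3.097, 0.002]
wrist_force: [-7.8, -4.2, 6.2]
opening: 16.4
finger_force: 65.6
```

```bash
python3 loc.py | head -1
```

```text
11.05 [-45.3  -2.  112.5] [-7.85 -4.24  6.19] [ 4.990e-01 -3.097e+00  2.000e-03] [-0.1   0.21  1.5  -0.    1.43 -1.99]
```

Not at the stop yet (force constant while moving), so further.

Request:
jog_arm(rotation=[[0, 0, 0], [0, 0, 0], [0, 0, 0]], offset=[[-0.001, 0, 0], [-0.001, 0, 0], [0, 0, 0]], gripper=[0, 0, 0])

```text
clock: 11.35
eef_pos: [550.9, -19.7, 112.5]
tool_rot: [0.499, -3.097, 0.002]
wrist_force: [-7.3, -4.2, 5.8]
opening: 16.6
finger_force: 65.5
```

```bash
python3 loc.py | head -1
```

```text
11.35 [-43.2  -2.  112.5] [-7.32 -4.21  5.78] [ 4.990e-01 -3.097e+00  2.000e-03] [-0.1   0.21  1.5  -0.    1.43 -1.99]
```

```bash
python3 -c "
from h import *
c=grab('wrist','w7'); save(c,'w7',(150,170,350,320),4)"
```

```text
(no output)
```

View pics/w7.png

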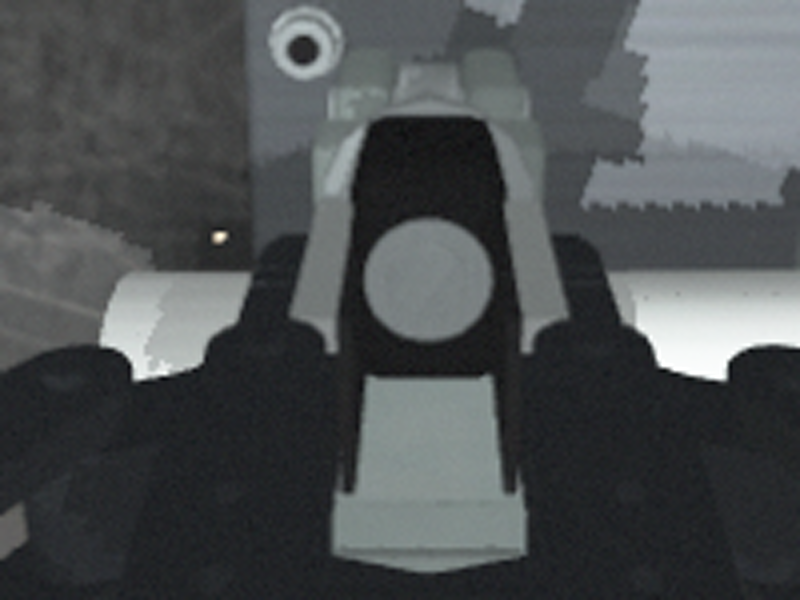

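The bolt end is at crop (428,280), standing between the pads (about (320,270) and (540,270)), ear and lugs below at the top of the crop. Measuring the bolt end and the ear.

```bash
python3 - <<'E'
from h import *
from loc import XY
c=pickle.load(open("pics/w7.pkl","rb"))
for n,p in dict(bolt=(428,280),boltlo=(428,230),bolthi=(428,330),nutfront=(428,125),nutback=(428,370),lugL=(360,65),lugR=(490,65),earfront=(330,150),earR=(530,150),arch0=(428,400),arch=(428,440),hole=(303,48),flange=(428,105)).items():
    q=unproj(c,[(p[0]/4+150,p[1]/4+170)])[0]; print(n,np.round(XY(q),1))
E
python3 loc.py|head -1
```

```text
bolt [-51.   -2.1 118.9]
boltlo [-57.7  -2.2 119.7]
bolthi [-45.5  -2.1 121.1]
nutfront [-63.6  -2.2  98.5]
nutback [-39.4  -2.1 119.8]
lugL [-52.1 -15.7  25.3]
lugR [-52.4  10.3  26.3]
earfront [-53.3 -17.1  79.4]
earR [-53.7  13.4  80.4]
arch0 [-14.8  -2.   87.4]
arch [-9.3 -1.9 90. ]
hole [-53.5 -28.   17.2]
flange [-63.7  -2.2  89.9]
11.4 [-43.2  -2.  112.5] [-6.34 -4.46  6.74] [ 4.990e-01 -3.097e+00  2.000e-03] [-0.1   0.21  1.5  -0.    1.43 -1.99]
```

Run:
```python
from h import *
from loc import XY
c=pickle.load(open("pics/w7.pkl","rb"))
P=cloud(c); O=np.array([591.3,-4.4]); X=(P[...,:2]-O)@[.9505,.311]; Y=(P[...,:2]-O)@[-.311,.9505]; Z=P[...,2]
print("col 257 rows:")
for r in range(186,268,3): print(r,X[r,257].round(1),Z[r,257].round(1),c["pixels"][r,257].max())
print("left ear col 233:")
for r in range(186,216,3): print(r,X[r,233].round(1),Y[r,233].round(1),Z[r,233].round(1))
```

```text
col 257 rows:
186 -52.4 25.4 109
189 -51.1 29.8 118
192 -49.1 31.4 116
195 -64.1 88.7 130
198 -62.8 90.1 112
201 -63.8 98.5 28
204 -64.3 105.0 28
207 -64.9 111.3 27
210 -64.8 115.2 27
213 -64.6 118.7 29
216 -63.3 119.1 33
219 -61.9 119.4 28
222 -59.8 118.1 34
225 -58.5 118.6 114
228 -57.6 119.9 134
231 -55.6 118.9 134
234 -55.1 121.1 133
237 -53.5 120.9 130
240 -51.0 118.9 129
243 -50.4 121.0 132
246 -48.8 120.9 128
249 -46.9 120.3 128
252 -45.7 121.0 132
255 -43.8 120.5 66
258 -42.3 120.6 30
261 -40.1 119.6 27
264 -18.2 86.0 74
267 -16.6 86.8 144
left ear col 233:
186 -48.4 -22.6 10.9
189 -45.6 -22.7 10.4
192 -47.6 -21.3 26.5
195 -49.1 -20.2 39.7
198 -46.6 -20.3 39.2
201 -55.5 -17.3 73.5
204 -54.6 -17.0 76.9
207 -53.9 -16.7 80.4
210 -55.1 -16.0 89.0
213 -53.9 -15.8 90.7
```

Run:
```python
from h import *
c=pickle.load(open("pics/w7.pkl","rb"))
P=cloud(c); O=np.array([591.3,-4.4]); X=(P[...,:2]-O)@[.9505,.311]; Y=(P[...,:2]-O)@[-.311,.9505]; Z=P[...,2]
for col in (226,230,234,280,284):
  print(col,[(r,X[r,col].round(),Y[r,col].round(),Z[r,col].round(),c["pixels"][r,col].max()) for r in range(205,262,5)])
c=grab('side','s8'); save(c,'s8',(225,150,315,230),8)
```

```text
226 [(205, np.float64(-31.0), np.float64(-29.0), np.float64(11.0), np.uint8(108)), (210, np.float64(-26.0), np.float64(-29.0), np.float64(10.0), np.uint8(78)), (215, np.float64(-22.0), np.float64(-29.0), np.float64(11.0), np.uint8(75)), (220, np.float64(-17.0), np.float64(-30.0), np.float64(10.0), np.uint8(73)), (225, np.float64(-12.0), np.float64(-30.0), np.float64(11.0), np.uint8(78)), (230, np.float64(-50.0), np.float64(-18.0), np.float64(105.0), np.uint8(60)), (235, np.float64(-54.0), np.float64(-17.0), np.float64(120.0), np.uint8(106)), (240, np.float64(-54.0), np.float64(-16.0), np.float64(124.0), np.uint8(118)), (245, np.float64(-53.0), np.float64(-16.0), np.float64(129.0), np.uint8(121)), (250, np.float64(-55.0), np.float64(-15.0), np.float64(136.0), np.uint8(87)), (255, np.float64(-54.0), np.float64(-15.0), np.float64(140.0), np.uint8(40)), (260, np.float64(-55.0), np.float64(-14.0), np.float64(144.0), np.uint8(39))]
230 [(205, np.float64(-54.0), np.float64(-19.0), np.float64(78.0), np.uint8(116)), (210, np.float64(-52.0), np.float64(-19.0), np.float64(81.0), np.uint8(144)),
[... 2891 characters left out ...]
2)), (220, np.float64(-53.0), np.float64(13.0), np.float64(99.0), np.uint8(114)), (225, np.float64(-54.0), np.float64(12.0), np.float64(107.0), np.uint8(118)), (230, np.float64(-54.0), np.float64(11.0), np.float64(114.0), np.uint8(120)), (235, np.float64(-54.0), np.float64(11.0), np.float64(119.0), np.uint8(119)), (240, np.float64(-54.0), np.float64(10.0), np.float64(124.0), np.uint8(118)), (245, np.float64(-54.0), np.float64(10.0), np.float64(129.0), np.uint8(119)), (250, np.float64(-53.0), np.float64(9.0), np.float64(133.0), np.uint8(137)), (255, np.float64(-54.0), np.float64(9.0), np.float64(139.0), np.uint8(41)), (260, np.float64(-54.0), np.float64(8.0), np.float64(143.0), np.uint8(37))]
```

View pics/s8.png

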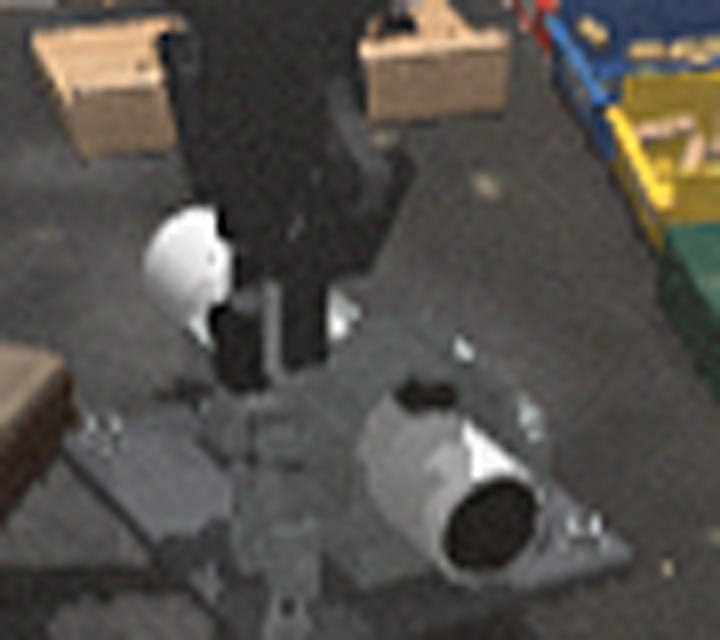

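The pads sit about 7 mm to the +x side of the nut's axis, as pinched, and the nut face still leans about 0.05 rad. So the bolt is not yet at its stop and I'll keep pushing.

Request:
jog_arm(rotation=[[0, 0, 0], [0, 0, 0], [0, 0, 0], [0, 0, 0]], offset=[[-0.001, 0, 0], [-0.001, 0, 0], [-0.001, 0, 0], [0, 0, 0]], gripper=[0, 0, 0, 0])

```text
clock: 11.85
eef_pos: [553.6, -18.8, 112.4]
tool_rot: [0.499, -3.097, 0.002]
wrist_force: [-6.4, -4.9, 6.4]
opening: 16.7
finger_force: 65.6
```

```bash
python3 loc.py | head -1
```

```text
11.85 [-40.3  -2.  112.4] [-6.45 -4.9   6.35] [ 4.990e-01 -3.097e+00  2.000e-03] [-0.1   0.22  1.49 -0.    1.43 -1.99]
```

Request:
jog_arm(rotation=[[0, 0, 0], [0, 0, 0], [0, 0, 0]], offset=[[-0.001, 0, 0], [-0.001, 0, 0], [0, 0, 0]], gripper=[0, 0, 0])

```text
clock: 12.15
eef_pos: [555.6, -18.1, 112.3]
tool_rot: [0.499, -3.097, 0.001]
wrist_force: [-5.8, -3.9, 4.6]
opening: 16.6
finger_force: 65.4
```

```bash
python3 loc.py | head -1
```

```text
12.15 [-38.2  -1.9 112.3] [-5.76 -3.95  4.62] [ 4.990e-01 -3.097e+00  1.000e-03] [-0.1   0.23  1.48 -0.    1.43 -1.99]
```

Request:
jog_arm(rotation=[[0, 0, 0], [0, 0, 0], [0, 0, 0]], offset=[[-0.001, 0, 0], [-0.001, 0, 0], [0, 0, 0]], gripper=[0, 0, 0])

```text
clock: 12.45
eef_pos: [557.4, -17.5, 112.2]
tool_rot: [0.499, -3.097, 0.002]
wrist_force: [-6.4, -4.2, 5.2]
opening: 16.7
finger_force: 65.6
```

```bash
python3 loc.py | head -1
cat > n.py <<'E'
from h import *
c=grab('wrist','w9')
P=cloud(c); O=np.array([591.3,-4.4]); X=(P[...,:2]-O)@[.9505,.311]; Z=P[...,2]
print([(r,X[r,257].round(1),Z[r,257].round(1),int(c["pixels"][r,257].max())) for r in range(186,270,4)])
print([(r,X[r,233].round(1),Z[r,233].round(1)) for r in range(192,220,4)])
E
python3 n.py
```

```text
12.45 [-36.3  -1.9 112.2] [-6.36 -4.21  5.22] [ 4.990e-01 -3.097e+00  2.000e-03] [-0.1   0.23  1.48 -0.    1.44 -1.99]
[(186, np.float64(-48.3), np.float64(35.2), 104), (190, np.float64(-48.6), np.float64(47.4), 104), (194, np.float64(-58.2), np.float64(89.5), 126), (198, np.float64(-58.2), np.float64(96.9), 25), (202, np.float64(-58.2), np.float64(103.7), 28), (206, np.float64(-58.3), np.float64(110.1), 21), (210, np.float64(-58.0), np.float64(115.1), 21), (214, np.float64(-57.7), np.float64(119.8), 28), (218, np.float64(-55.6), np.float64(119.4), 28), (222, np.float64(-53.8), np.float64(119.9), 25), (226, np.float64(-51.7), np.float64(119.6), 91), (230, np.float64(-50.3), np.float64(120.9), 125), (234, np.float64(-48.0), np.float64(120.3), 124), (238, np.float64(-46.2), np.float64(120.8), 123), (242, np.float64(-44.8), np.float64(122.0), 124), (246, np.float64(-42.2), np.float64(121.1), 121), (250, np.float64(-40.2), np.float64(121.2), 120), (254, np.float64(-37.4), np.float64(120.1), 121), (258, np.float64(-35.2), np.float64(119.9), 29), (262, np.float64(-32.8), np.float64(119.5), 27), (266, np.float64(-11.6), np.float64(88.3), 141)]
[(192, np.float64(-55.0), np.float64(74.8)), (196, np.float64(-54.1), np.float64(80.2)), (200, np.float64(-51.8), np.float64(80.9)), (204, np.float64(-48.8), np.float64(79.6)), (208, np.float64(-50.5), np.float64(91.6)), (212, np.float64(-47.8), np.float64(90.7)), (216, np.float64(-45.2), np.float64(90.3))]
```

The nut face is now vertical, and the bolt axis is 10.4 mm inside the ear's end, as it should be. One more nudge to feel the stop.

Request:
jog_arm(rotation=[[0, 0, 0], [0, 0, 0], [0, 0, 0]], offset=[[-0.001, 0, 0], [-0.0005, 0, 0], [0, 0, 0]], gripper=[0, 0, 0])

```text
clock: 12.8
eef_pos: [558.3, -17.2, 112.1]
tool_rot: [0.499, -3.095, 0.002]
wrist_force: [-8.8, -5.1, 5.9]
opening: 16.8
finger_force: 65.5
```

```bash
python3 loc.py | head -1
```

```text
12.8 [-35.3  -1.9 112.1] [-8.78 -5.14  5.91] [ 4.990e-01 -3.095e+00  2.000e-03] [-0.1   0.24  1.47 -0.    1.44 -1.99]
```

Request:
jog_arm(rotation=[[0, 0, 0], [0, 0, 0]], offset=[[-0.001, 0, 0], [0, 0, 0]], gripper=[0, 0])

```text
clock: 13.0
eef_pos: [558.5, -17.2, 112.1]
tool_rot: [0.498, -3.093, 0.002]
wrist_force: [-14.1, -6.3, 9.6]
opening: 16.7
finger_force: 65.9
```

```bash
python3 loc.py | head -1
```

```text
13.0 [-35.2  -2.  112.1] [-14.13  -6.34   9.57] [ 4.980e-01 -3.093e+00  2.000e-03] [-0.1   0.24  1.47 -0.    1.44 -1.99]
```

The stop is reached: force rose to 15 N with no motion. Pads are ~9 mm off-axis toward the arch, so I'll re-pinch centred before pushing down.

Request:
jog_arm(rotation=[[0, 0, 0], [0, 0, 0], [0, 0, 0], [0, 0, 0], [0, 0, 0], [0, 0, 0], [0, 0, 0], [0, 0, 0]], offset=[[0, 0, -0.0005], [0, 0, 0], [0, 0, 0], [0.005, 0, 0], [0.005, 0, 0], [0, 0, 0], [0, 0, 0], [0, 0, 0]], gripper=[0.4, 0.4, 0.4, 0.4, 0.4, 0.4, 0.4, 0.4])

```text
clock: 13.8
eef_pos: [551.8, -19.0, 113.1]
tool_rot: [-0.501, 3.101, 0.0]
wrist_force: [-0.2, -0.2, 0.3]
opening: 34.2
finger_force: 0.0
```

```bash
python3 loc.py | head -1; python3 n.py
```

```text
13.8 [-42.1  -1.6 113.1] [-0.22 -0.18  0.26] [-0.501  3.101  0.   ] [-0.1   0.21  1.5   0.    1.43 -1.99]
[(186, np.float64(-51.6), np.float64(28.3), 119), (190, np.float64(-49.4), np.float64(32.2), 125), (194, np.float64(-48.4), np.float64(39.7), 110), (198, np.float64(-48.3), np.float64(49.1), 111), (202, np.float64(-58.8), np.float64(89.3), 118), (206, np.float64(-57.0), np.float64(91.1), 123), (210, np.float64(-57.3), np.float64(98.4), 26), (214, np.float64(-57.7), np.float64(105.3), 26), (218, np.float64(-57.9), np.float64(111.3), 26), (222, np.float64(-57.2), np.float64(114.9), 26), (226, np.float64(-56.4), np.float64(117.7), 30), (230, np.float64(-55.6), np.float64(120.6), 24), (234, np.float64(-53.1), np.float64(119.6), 32), (238, np.float64(-51.1), np.float64(119.8), 70), (242, np.float64(-49.5), np.float64(120.7), 131), (246, np.float64(-47.9), np.float64(121.8), 130), (250, np.float64(-46.0), np.float64(122.1), 128), (254, np.float64(-43.4), np.float64(121.3), 133), (258, np.float64(-40.9), np.float64(120.6), 126), (262, np.float64(-39.0), np.float64(121.1), 129), (266, np.float64(-36.5), np.float64(120.6), 130)]
[(192, np.float64(-50.2), np.float64(40.8)), (196, np.float64(-47.4), np.float64(41.7)), (200, np.float64(-55.3), np.float64(75.4)), (204, np.float64(-54.5), np.float64(80.5)), (208, np.float64(-52.1), np.float64(81.1)), (212, np.float64(-49.7), np.float64(81.5)), (216, np.float64(-51.5), np.float64(92.7))]
```

Request:
jog_arm(rotation=[[0, 0, 0], [0, 0, 0], [0, 0, 0], [0, 0, 0], [0, 0, 0], [0, 0, 0]], offset=[[0.0015, 0, 0.0015], [0, 0, 0], [0, 0, 0], [0, 0, 0], [0, 0, 0], [0, 0, 0]], gripper=[0.4, 0, 0, 0, 0, 0])

```text
clock: 14.45
eef_pos: [550.2, -19.8, 111.4]
tool_rot: [0.5, -3.101, 0.001]
wrist_force: [-0.7, -2.6, -0.6]
opening: 17.2
finger_force: 60.6
```

Request:
jog_arm(rotation=[[0, 0, 0], [0, 0, 0], [0, 0, 0]], offset=[[0, 0, 0.001], [0, 0, 0.001], [0, 0, 0]], gripper=[0, 0, 0])

```text
clock: 14.75
eef_pos: [550.3, -19.8, 110.8]
tool_rot: [-0.501, 3.101, -0.001]
wrist_force: [-4.6, -3.3, 8.4]
opening: 16.9
finger_force: 61.9
```

```bash
python3 loc.py | head -1
```

```text
14.75 [-43.7  -1.9 110.8] [-4.61 -3.3   8.38] [-5.010e-01  3.101e+00 -1.000e-03] [-0.1   0.21  1.51 -0.    1.42 -1.99]
```

Request:
jog_arm(rotation=[[0, 0, 0], [0, 0, 0], [0, 0, 0]], offset=[[0, 0, 0.001], [0, 0, 0.001], [0, 0, 0]], gripper=[0, 0, 0])

```text
clock: 15.05
eef_pos: [550.3, -19.8, 108.9]
tool_rot: [-0.5, 3.101, -0.001]
wrist_force: [-4.5, -4.1, 8.0]
opening: 17.2
finger_force: 62.0
```

Request:
jog_arm(rotation=[[0, 0, 0], [0, 0, 0], [0, 0, 0]], offset=[[0, 0, 0.001], [0, 0, 0.0005], [0, 0, 0]], gripper=[0, 0, 0])

```text
clock: 15.35
eef_pos: [550.3, -19.8, 107.5]
tool_rot: [-0.501, 3.101, -0.001]
wrist_force: [-5.4, -4.1, 7.6]
opening: 17.0
finger_force: 62.0
```

Request:
jog_arm(rotation=[[0, 0, 0], [0, 0, 0], [0, 0, 0]], offset=[[0, 0, 0.0005], [0, 0, 0.0005], [0, 0, 0]], gripper=[0, 0, 0])

```text
clock: 15.65
eef_pos: [550.3, -19.8, 106.5]
tool_rot: [-0.5, 3.101, -0.001]
wrist_force: [-5.6, -3.4, 9.3]
opening: 17.2
finger_force: 62.0
```

Request:
jog_arm(rotation=[[0, 0, 0], [0, 0, 0], [0, 0, 0]], offset=[[0, 0, 0.0005], [0, 0, 0.0005], [0, 0, 0]], gripper=[0, 0, 0])

```text
clock: 15.95
eef_pos: [550.3, -19.8, 105.6]
tool_rot: [-0.5, 3.101, -0.001]
wrist_force: [-6.1, -3.5, 8.5]
opening: 16.8
finger_force: 62.2
```

Request:
jog_arm(rotation=[[0, 0, 0], [0, 0, 0], [0, 0, 0]], offset=[[0, 0, 0.0005], [0, 0, 0.0005], [0, 0, 0]], gripper=[0, 0, 0])

```text
clock: 16.25
eef_pos: [550.3, -19.8, 104.9]
tool_rot: [-0.5, 3.101, -0.001]
wrist_force: [-7.6, -3.4, 11.7]
opening: 17.0
finger_force: 62.4
```

```bash
python3 loc.py | head -1
```

```text
16.25 [-43.7  -1.9 104.9] [-7.57 -3.45 11.68] [-5.000e-01  3.101e+00 -1.000e-03] [-0.1   0.22  1.51 -0.    1.41 -1.99]
```

Request:
jog_arm(rotation=[[0, 0, 0], [0, 0, 0]], offset=[[0, 0, 0.0005], [0, 0, 0]], gripper=[0, 0])

```text
clock: 16.45
eef_pos: [550.4, -19.8, 104.5]
tool_rot: [-0.5, 3.101, -0.001]
wrist_force: [-7.9, -3.5, 12.5]
opening: 16.9
finger_force: 62.5
```

```bash
python3 loc.py | head -1
```

```text
16.45 [-43.7  -1.9 104.5] [-7.92 -3.52 12.49] [-5.000e-01  3.101e+00 -1.000e-03] [-0.1   0.22  1.51 -0.    1.41 -1.99]
```

Request:
jog_arm(rotation=[[0, 0, 0], [0, 0, 0]], offset=[[0, 0, 0.0005], [0, 0, 0]], gripper=[0, 0])

```text
clock: 16.65
eef_pos: [550.4, -19.8, 104.2]
tool_rot: [-0.5, 3.101, -0.001]
wrist_force: [-7.6, -3.4, 12.3]
opening: 16.7
finger_force: 62.6
```

Request:
jog_arm(rotation=[[0, 0, 0], [0, 0, 0]], offset=[[0, 0, 0.0003], [0, 0, 0]], gripper=[0, 0])

```text
clock: 16.85
eef_pos: [550.3, -19.8, 103.9]
tool_rot: [-0.5, 3.101, -0.001]
wrist_force: [-7.7, -4.0, 13.0]
opening: 17.4
finger_force: 62.7
```

Request:
jog_arm(rotation=[[0, 0, 0], [0, 0, 0]], offset=[[0, 0, 0.0005], [0, 0, 0]], gripper=[0, 0])

```text
clock: 17.05
eef_pos: [550.4, -19.8, 103.5]
tool_rot: [-0.501, 3.101, -0.001]
wrist_force: [-8.1, -3.9, 13.5]
opening: 17.0
finger_force: 62.8
```

Request:
jog_arm(rotation=[[0, 0, 0], [0, 0, 0]], offset=[[0, 0, 0.0003], [0, 0, 0]], gripper=[0, 0])

```text
clock: 17.25
eef_pos: [550.4, -19.8, 103.3]
tool_rot: [-0.5, 3.101, -0.001]
wrist_force: [-9.1, -3.8, 15.4]
opening: 17.1
finger_force: 62.9
```

Request:
jog_arm(rotation=[[0, 0, 0], [0, 0, 0]], offset=[[0, 0, 0.0002], [0, 0, 0]], gripper=[0, 0])

```text
clock: 17.45
eef_pos: [550.4, -19.8, 103.2]
tool_rot: [-0.5, 3.101, -0.001]
wrist_force: [-9.7, -3.3, 14.5]
opening: 17.1
finger_force: 62.9
```

Request:
jog_arm(rotation=[[0, 0, 0], [0, 0, 0]], offset=[[0, 0, 0.0002], [0, 0, 0]], gripper=[0, 0])

```text
clock: 17.65
eef_pos: [550.4, -19.8, 103.1]
tool_rot: [-0.5, 3.101, -0.001]
wrist_force: [-9.5, -4.1, 15.6]
opening: 16.9
finger_force: 63.0
```

Request:
jog_arm(rotation=[[0, 0, 0], [0, 0, 0]], offset=[[0, 0, 0.0002], [0, 0, 0]], gripper=[0, 0])

```text
clock: 17.85
eef_pos: [550.4, -19.8, 102.9]
tool_rot: [-0.5, 3.101, -0.001]
wrist_force: [-10.0, -3.8, 16.1]
opening: 16.8
finger_force: 63.0
```

Request:
jog_arm(rotation=[[0, 0, 0], [0, 0, 0]], offset=[[0, 0, 0.0002], [0, 0, 0]], gripper=[0, 0])

```text
clock: 18.05
eef_pos: [550.4, -19.8, 102.8]
tool_rot: [-0.5, 3.101, -0.001]
wrist_force: [-9.3, -3.9, 15.9]
opening: 17.2
finger_force: 63.1
```

```bash
python3 loc.py | head -1
```

```text
18.05 [-43.7  -1.9 102.8] [-9.3  -3.91 15.92] [-5.000e-01  3.101e+00 -1.000e-03] [-0.1   0.22  1.51 -0.    1.41 -1.99]
```

Request:
jog_arm(rotation=[[0, 0, 0], [0, 0, 0], [0, 0, 0]], offset=[[0, 0, 0.0003], [0, 0, 0], [0, 0, 0]], gripper=[0, 0, 0])

```text
clock: 18.35
eef_pos: [550.4, -19.8, 102.6]
tool_rot: [-0.5, 3.101, -0.001]
wrist_force: [-10.0, -3.9, 16.4]
opening: 16.7
finger_force: 63.1
```

Request:
jog_arm(rotation=[[0, 0, 0]], offset=[[0, 0, 0]], gripper=[0])

```text
clock: 18.45
eef_pos: [550.4, -19.9, 102.6]
tool_rot: [-0.5, 3.101, -0.001]
wrist_force: [-10.0, -3.4, 16.0]
opening: 16.9
finger_force: 63.1
```

Request:
jog_arm(rotation=[[0, 0, 0], [0, 0, 0]], offset=[[0, 0, 0.0003], [0, 0, 0]], gripper=[0, 0])

```text
clock: 18.65
eef_pos: [550.4, -19.8, 102.3]
tool_rot: [-0.501, 3.101, -0.001]
wrist_force: [-10.7, -2.9, 17.0]
opening: 17.0
finger_force: 63.2
```

Request:
jog_arm(rotation=[[0, 0, 0]], offset=[[0, 0, 0]], gripper=[0])

```text
clock: 18.75
eef_pos: [550.4, -19.8, 102.3]
tool_rot: [-0.5, 3.101, -0.001]
wrist_force: [-9.6, -4.2, 16.1]
opening: 17.1
finger_force: 63.2
```

Request:
jog_arm(rotation=[[0, 0, 0], [0, 0, 0]], offset=[[0, 0, 0.0002], [0, 0, 0]], gripper=[0, 0])

```text
clock: 18.95
eef_pos: [550.4, -19.8, 102.2]
tool_rot: [-0.5, 3.101, -0.002]
wrist_force: [-10.6, -4.1, 17.6]
opening: 17.0
finger_force: 63.3
```

Request:
jog_arm(rotation=[[0, 0, 0]], offset=[[0, 0, 0]], gripper=[0])

```text
clock: 19.05
eef_pos: [550.4, -19.8, 102.2]
tool_rot: [-0.5, 3.101, -0.001]
wrist_force: [-11.0, -3.6, 17.2]
opening: 16.7
finger_force: 63.3
```

```bash
python3 loc.py | head -1; python3 n.py
```

```text
19.05 [-43.7  -1.9 102.2] [-10.96  -3.65  17.15] [-5.000e-01  3.101e+00 -1.000e-03] [-0.1   0.22  1.51 -0.    1.41 -1.99]
[(186, np.float64(-51.1), np.float64(9.9), 81), (190, np.float64(-51.9), np.float64(24.4), 113), (194, np.float64(-50.6), np.float64(30.7), 121), (198, np.float64(-48.3), np.float64(33.5), 115), (202, np.float64(-48.1), np.float64(42.1), 111), (206, np.float64(-58.9), np.float64(80.9), 129), (210, np.float64(-57.0), np.float64(82.4), 116), (214, np.float64(-57.2), np.float64(89.1), 30), (218, np.float64(-57.5), np.float64(95.6), 26), (222, np.float64(-57.5), np.float64(100.8), 30), (226, np.float64(-57.3), np.float64(105.4), 24), (230, np.float64(-57.4), np.float64(110.2), 27), (234, np.float64(-55.2), np.float64(109.8), 33), (238, np.float64(-53.6), np.float64(110.8), 31), (242, np.float64(-51.1), np.float64(109.9), 30), (246, np.float64(-49.9), np.float64(111.6), 132), (250, np.float64(-49.3), np.float64(114.3), 82), (254, np.float64(-48.7), np.float64(116.9), 90), (258, np.float64(-48.4), np.float64(120.0), 114), (262, np.float64(-47.0), np.float64(120.9), 134), (266, np.float64(-45.6), np.float64(121.9), 134)]
[(192, np.float64(-45.7), np.float64(9.3)), (196, np.float64(-51.3), np.float64(38.3)), (200, np.float64(-49.2), np.float64(41.0)), (204, np.float64(-55.9), np.float64(69.2)), (208, np.float64(-55.3), np.float64(74.7)), (212, np.float64(-53.4), np.float64(76.3)), (216, np.float64(-51.2), np.float64(77.0))]
```

Request:
jog_arm(rotation=[[0, 0, 0], [0, 0, 0], [0, 0, 0], [0, 0, 0], [0, 0, 0]], offset=[[0, 0, -0.0025], [0, 0, 0], [0, 0, 0], [0, 0, 0], [0, 0, 0]], gripper=[0.4, 0.4, 0.4, 0.4, 0.4])

```text
clock: 19.6
eef_pos: [550.2, -19.3, 101.4]
tool_rot: [0.501, -3.101, -0.001]
wrist_force: [-1.0, 0.2, -0.1]
opening: 34.2
finger_force: 0.0
```

```bash
python3 loc.py | head -1; python3 n.py
```

```text
19.6 [-43.7  -1.4 101.4] [-0.98  0.24 -0.15] [ 5.010e-01 -3.101e+00 -1.000e-03] [-0.1   0.22  1.51  0.    1.41 -1.99]
[(186, np.float64(-51.9), np.float64(11.9), 94), (190, np.float64(-51.3), np.float64(21.3), 103), (194, np.float64(-50.9), np.float64(30.7), 122), (198, np.float64(-48.4), np.float64(32.6), 127), (202, np.float64(-48.4), np.float64(42.1), 112), (206, np.float64(-58.8), np.float64(79.8), 115), (210, np.float64(-57.3), np.float64(82.2), 138), (214, np.float64(-57.0), np.float64(87.8), 30), (218, np.float64(-57.5), np.float64(94.7), 25), (222, np.float64(-57.7), np.float64(100.5), 29), (226, np.float64(-57.6), np.float64(105.1), 29), (230, np.float64(-57.0), np.float64(108.4), 29), (234, np.float64(-56.0), np.float64(110.6), 29), (238, np.float64(-54.2), np.float64(111.2), 34), (242, np.float64(-52.1), np.float64(111.1), 31), (246, np.float64(-50.1), np.float64(111.1), 134), (250, np.float64(-48.2), np.float64(111.5), 82), (254, np.float64(-48.1), np.float64(115.1), 76), (258, np.float64(-48.5), np.float64(119.4), 104), (262, np.float64(-47.1), np.float64(120.2), 133), (266, np.float64(-45.2), np.float64(120.4), 134)]
[(192, np.float64(-51.4), np.float64(27.5)), (196, np.float64(-52.1), np.float64(39.8)), (200, np.float64(-49.5), np.float64(41.1)), (204, np.float64(-56.2), np.float64(69.2)), (208, np.float64(-55.5), np.float64(74.1)), (212, np.float64(-54.0), np.float64(76.9)), (216, np.float64(-51.5), np.float64(77.0))]
```

Nut and ear stayed put on release. Retreat and check.

Request:
jog_arm(rotation=[[0, 0, 0], [0, 0, 0], [0, 0, 0], [0, 0, 0], [0, 0, 0], [0, 0, 0]], offset=[[0, 0, -0.02], [0, 0, -0.04], [0, 0, -0.04], [0.04, 0, -0.02], [0.04, 0, 0], [0, 0, 0]], gripper=[0.4, 0.4, 0.4, 0.4, 0.4, 0.4])

```text
clock: 20.25
eef_pos: [471.5, -45.4, 221.9]
tool_rot: [0.499, -3.101, 0.0]
wrist_force: [0.3, 0.3, -0.3]
opening: 34.2
finger_force: 0.0
```

```bash
python3 loc.py | head -1
python3 - <<'E'
from h import *
c=grab('side','s10'); a=c["pixels"][140:240,200:330,::-1]; cv2.imwrite("pics/fin.png",cv2.resize(a,None,fx=6,fy=6,interpolation=cv2.INTER_CUBIC))
E
```

```text
20.25 [-126.6   -1.7  221.9] [ 0.25  0.34 -0.33] [ 0.499 -3.101  0.   ] [-0.17 -0.08  1.59 -0.    1.64 -2.06]
```

View pics/fin.png

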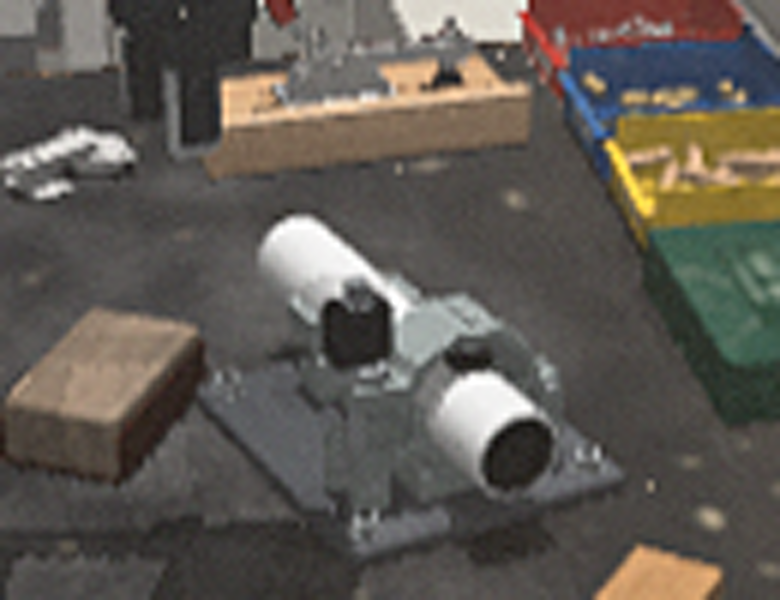

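The nut stands upright on the ear at (355,330), the half is over the tube, the tube lies in place, and the neighbouring objects are where they were. Handing in.

```bash
python3 -c "
from rig import arm
print(arm.sign_off())"
```

```text
the job is handed in; nothing more can be done
None
```

The tube is clamped and the job is handed in at about 20 s: the half rests on the tube, the bolt stands upright at its stop, and the nut was pushed down with about 17 N at the wrist. That reading includes the nut's roughly 8 N sliding friction, so it presses on the ear with about 9 N. The nut and ear did not move when I let go, and the tube and the cork block look undisturbed (tape measure and oak offcut not rechecked in full).

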